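# Fit the tube-cup head to the vortex mixer

## Robot

A 7-joint arm with a two-finger parallel gripper is mounted at the origin on the work surface. World frame = base frame: x ahead of the robot, y to its left, z up, the work surface at z = 0. Lengths are in mm, angles in rad, forces in N, time in s.
With the tool pointing down it reaches from about 350 to 900 mm from the base axis. Payload 7.2 kg.
Tool frame: the origin (TCP) lies between the finger pads; the fingertips stand 14 mm ahead of it and the grasp point (between the pads) lies 5 mm behind it; z points along the fingers, y is the line along which they close (so a half turn about z gives the same grasp; the last joint's range is limited). The gripper opens to 85 mm and grips with 20 to 120 N. Pads are 22 mm wide; open, the fingers measure 114 mm over their backs; the gripper's body (76 mm by 85 mm) begins 54 mm behind the grasp point. The pads swing forward as they close: fully open they stand 13 mm farther back than shut.
Start: joints at [-1.357, 0.411, -0.013, 1.596, 0.006, 1.134, -0.082], TCP at [173.812, 600.348, 245.297] pointing down, gripper open.
Joint ranges: [-2.95, 2.95], [-0.29, 1.99], [-1.47, 1.44], [0.14, 2.54], [-1.03, 4.17], [0.13, 1.85], [-2.86, 2.86]. Speed limits (rad/s): [2.39, 2.39, 3.01, 3.01, 3.14, 3.14, 3.14].

## Interface

Orientations are given as a unit quaternion [x, y, z, w].
In Python, from rig import manip gives the robot as it stands.
- The arm moves only by the shell command python3 -m creep 'ROWS' [FORCE]. ROWS is JSON, a list of rows, each an object with "dr": the turn, a rotation vector about the tool's x, y, z in degrees, a list of three; "xyz": the shift along the tool's x, y, z in mm, a list of three; "claw": the closure, from 0 (fully open) to 1 (shut). A call has 1 to 12 rows; each row shifts and turns the commanded pose from where the row before left it, along the tool's axes as they then stand; what a row does not reach is not made up. A row lasts 1/8 s, in which the tool goes at most 62.5 mm and 10.7 degrees, less where a joint would pass 70% of its speed; a pose out of reach is approached as far as the arm can. A call is refused whole if a number of a shift passes 62.5 or a number of a turn 10.7, either way. A call with a gripper value outside its range is refused whole. The fingers move at their own pace and stop on an object; FORCE is the grip in N (left out, the last holds). Time passes only in rows, so rows that do not move let the fingers close. It gives the time, the measured TCP pose, the force, the opening and the grip force at its end, in the units of the state.
- manip.sense(): the state, without advancing time (a new reading comes with each control period).
- manip.read_camera(name): name is "scene" or "top" or "wrist"; returns the picture (384x512x3 uint8, red, green, blue); there is no depth.
- manip.camera_info(name): a dict with "fx", "fy", "cx", "cy" (pixels), "eye" and "orientation" of the camera in the world; the wrist camera has in their place "T_tool_cam" (4x4, takes a point from camera to tool coordinates, whose origin is the TCP and whose axes are the flange's). Camera axes: x right, y down, z forward; pixel columns grow to the right and rows downward; lengths in mm; the calibration is good to about 2 mm. A picture is of the moment at which its call begins: read the wrist's pose just before it. camera_info takes no time and is no camera call.
- manip.finish_job(): hands the job in; it is judged then, once.
Trained networks look in the newest picture that a camera, given by its name, has taken for a name from the list of things; names that differ only in an ending like _2 or _b are one class to them, and where a whole thing is asked for, a point or a joint stands for the part that bears it (a point fixed in the world has none). Each returns a list of dicts, best first, with "conf" (0 to 1); they miss things now and then, are a little off and sometimes report something else, mostly with a low value. They report only what shows in the picture. A call takes as long as a camera call.
- manip.trace(camera, thing): "pixels" (384x512 bool, what is visible of it) and "uv" ([column, row] in pixels, amid what is visible of it).
The state is a dict: "clock": time; "joint_pos": joint angles; "joint_vel": joint speeds; "joint_efforts": joint torques, N m; "tcp_pos": TCP position; "tool_rot": TCP orientation; "wrist_force": force on the tool from outside, world axes, zero at the start; "moment": the same for the moment, N m; "opening": opening from 0.0 (shut) to 1.0 (fully open); "grasp_force": force on a finger pad.
Only numpy, scipy, OpenCV 4.12 (cv2) and the standard library are available. Lean on these libraries where they do the work, as an engineer would, in place of code of your own. Each camera call takes 0.05 s, during which the arm holds its last target. There are 200 camera calls.

## Task

The vortex mixer was left in touch mode, so first stand its red-knobbed mode lever upright at the middle red mark (off). Then take the black tube-cup head out of the blue rack, push its keyed shaft into the mixer's drive hub, turning it until the key slips home and the flange sits on the hub, without ramming it. Finish still gripping the head and pressing it down with the hub pushed down on its spring, so that I can tighten the set screw; leave the other things standing where they are.

Things in the scene. Friction and masses are not known exactly. Their poses are not given: they have to be found in the camera images.
- mixer: Vortex mixer, fixed: white housing 205 (x) x 150 (y) x 62 mm high with a blue band; grey control panel near its -x edge, drive hub towards its +x edge. Origin: centre of its underside on the bench; z up. The lever's pivot is at (-67, 0, 72) mm and the hub's axis at (40, 0) mm in this frame.
- mode_lever (a joint): Mode lever on the control panel, angle in rad: 0 = upright over the red mark = off; positive leans to the mixer's +y side (yellow marks, touch mode), negative to -y (green marks, continuous run); stops at +-0.9. It swings about the mixer's x axis and stays where it is left; about 2 N at the knob moves it.
- lever_knob (a point): Centre of the red ball knob, 20 mm in diameter, at the end of the mode lever, 50 mm from its pivot (8 mm steel rod below the ball). The black pivot cheeks below reach 78 mm above the bench.
- hub_mouth (a point): Centre of the top face of the aluminium drive hub (44 mm in diameter, top 98 mm above the bench when not pressed). Its vertical bore is 20.4 mm in diameter and 36 mm deep, with one keyway 8.5 mm wide reaching 15 mm from the axis all the way down. Frame: z up along the axis, x points from the axis to the keyway (red mark on the rim beside it; the black set screw is on the opposite side). It turns with the hub.
- hub (a joint): Turning angle of the hub about its vertical axis, rad, counterclockwise positive seen from above, 0 = keyway towards the mixer's +x. The motor's drag holds the hub where it is (0.15 N m).
- hub_press (a joint): How far the hub is pushed down on its spring, m: 0 = up, 0.005 = fully down at its stop. Starts to sink at about 2.5 N, about 10 N at the stop; the weight of the head does not push it down.
- head_grip (a point): The black tube-cup head, loose, about 0.16 kg, standing in a hole of the blue rack with its shaft down. This point is on its axis half-way up its round cup (34 mm in diameter, 44 mm high, 22 mm above and below this point). Under the cup is an aluminium flange 50 mm in diameter, 6 mm thick, and under that the shaft. Frame: z up along the axis, x points from the axis to the side of the key (red marks on the flange and on the cup's rim over the key).
- head_shoulder (a point): Centre of the underside of the head's flange, 28 mm below head_grip; same axes. Fully home it lies on hub_mouth. The shaft below it is 18 mm in diameter and 28 mm long, its lowest 4 mm coned to 12 mm. The key is 6 mm wide, reaches 13 mm from the axis and runs from the flange 18 mm down, so the lowest 10 mm of the shaft is a plain pilot: with the key out of line with the keyway the key stops on the hub's top face and the flange stays 18 mm above it.
- rack: Blue tube rack, fixed, 84 (x) x 160 (y) x 62 mm high, with two rows of four 32 mm holes at x = -19 and 19, y = -57, -19, 19, 57 mm. Origin: centre of its underside, z up. The head's flange rests on its top (62 mm); the head is in one end hole of the row at x = -19, the capped tube in the other.
- tube_center (a point): Bystander: capped clear tube with a blue cap standing in the rack, 33 mm across the cap, top 116 mm above the bench; this point is 55 mm above its foot. Leave it.
- bottle: Bystander: amber bottle with blue cap, 60 mm in diameter, 125 mm high, origin at the centre of its underside. Leave it.
- beaker: Bystander: glass beaker, 68 mm in diameter, 85 mm high, origin at the centre of its underside. Leave it.
- tipbox: Bystander: green box with clear lid, 98 (x) x 62 (y) x 46 mm high, origin at the centre of its underside. Leave it.

How it is judged:
By the outcome, as a careful person would: the job done as asked, in the order asked, and still so for the second after the job is handed in, while the arm keeps its last pose, push and grip.
It also fails if it takes over 61 s, if anything falls off the work surface, if the arm or the gripper's body presses on something with over 40 N, if the wrist force passes 120 N, or if a joint passes its speed limit or range.

## Working session

There is one attempt and no reset: what is moved stays moved. The work goes in short steps, Python scripts to look and compute and a shell command to move; the robot and the scene stay as the last step left them, time stands still between calls to the robot, and variables do not carry over. Pictures are saved under pics/ and viewed, at most 10 in all, crops included, and the job is handed in when it is done.

```bash
mkdir -p pics; ls; python3 - <<'E'
from rig import manip
import cv2,numpy as np
s=manip.sense();print(s)
for c in("scene","top","wrist"):
    im=manip.read_camera(c);print(c,manip.camera_info(c))
    cv2.imwrite(f"pics/{c}0.png",im[:,:,::-1])
a=[cv2.imread(f"pics/{c}0.png") for c in("scene","top")]
cv2.imwrite("pics/both0.png",cv2.resize(np.vstack(a),None,fx=.78,fy=.78))
E
```

```text
pics
{'clock': 0.0, 'joint_pos': array([-1.35718704,  0.41191637, -0.0127558 ,  1.59708199,  0.00559542,
        1.13430019, -0.08218249]), 'joint_vel': array([ 6.05072934e-04, -7.28478199e-04,  5.10979267e-05,  1.14198296e-03,
       -7.65301088e-04, -4.57267011e-04,  6.99614727e-04]), 'joint_efforts': array([ 1.49901389e-03, -6.00630999e+01,  6.82968143e-01, -2.99411219e+01,
        1.39323680e-02,  1.03074411e-02,  2.90288983e-05]), 'tcp_pos': array([173.68501935, 599.86613511, 244.42702781]), 'tool_rot': array([ 1.40398935e-01,  9.90094663e-01, -8.32357831e-04, -6.89602110e-05]), 'wrist_force': array([ 0.76098248,  0.75535469, -0.06701843]), 'moment': array([ 0.00869433,  0.01079141, -0.0474366 ]), 'grasp_force': 0.0, 'opening': 1.0009138675063307}
scene {'fx': 498.1993853170474, 'fy': 498.1993853170474, 'cx': 259.6367934736227, 'cy': 191.82749712440832, 'eye': array([1439.47788916,  407.98274163,  747.25622634]), 'orientation': array([ 0.48889906,  0.74404349, -0.38254251, -0.24705917])}
top {'fx': 377.30451493757994, 'fy': 377.30451493757994, 'cx': 262.6192947402576, 'cy': 191.40067639640722, 'eye': array([525.74068786,  32.58260078, 786.08339025]), 'orientation': array([ 0.70669004, -0.70492318,  0.03993482, -0.04558179])}
wrist {'fx': 310.46749605700376, 'fy': 310.46749605700376, 'cx': 257.07734948641945, 'cy': 192.5469592266343, 'T_tool_cam': array([[-1.35147742e-03, -9.60524359e-01, -2.78192611e-01,
         7.14591262e+01],
       [ 9.99998126e-01, -1.68384772e-03,  9.55819295e-04,
         1.10350884e+00],
       [-1.38652171e-03, -2.78190798e-01,  9.60524834e-01,
        -1.28205597e+02],
       [ 0.00000000e+00,  0.00000000e+00,  0.00000000e+00,
         1.00000000e+00]])}
```

View pics/both0.png

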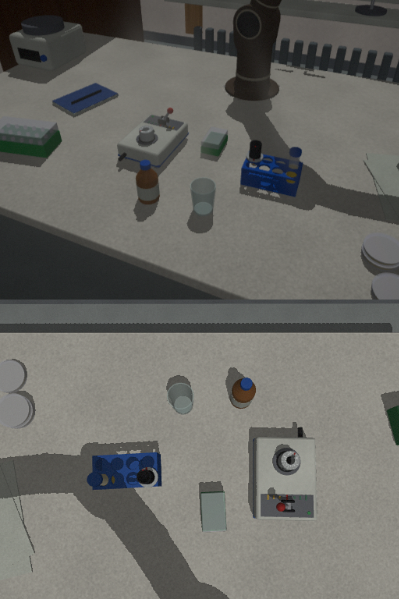

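```bash
cat > h.py <<'E'
import numpy as np,cv2
from rig import manip
from scipy.spatial.transform import Rotation as R
def cam(c):
    i=manip.camera_info(c);K=(i["fx"],i["fy"],i["cx"],i["cy"])
    if c!="wrist": return K,R.from_quat(i["orientation"]).as_matrix(),np.array(i["eye"])
    s=manip.sense();T=np.array(i["T_tool_cam"]);Rt=R.from_quat(s["tool_rot"]).as_matrix()
    return K,Rt@T[:3,:3],Rt@T[:3,3]+s["tcp_pos"]
def ray(C,uv):
    (fx,fy,cx,cy),Rm,e=C;d=Rm@np.array([(uv[0]-cx)/fx,(uv[1]-cy)/fy,1]);return e,d/np.linalg.norm(d)
def atz(C,uv,z):
    e,d=ray(C,uv);return e+d*(z-e[2])/d[2]
def tri(Cs,uvs):
    A=np.zeros((3,3));b=np.zeros(3)
    for C,u in zip(Cs,uvs):
        e,d=ray(C,u);P=np.eye(3)-np.outer(d,d);A+=P;b+=P@e
    return np.linalg.solve(A,b)
def proj(C,p):
    (fx,fy,cx,cy),Rm,e=C;q=Rm.T@(np.array(p)-e);return np.array([fx*q[0]/q[2]+cx,fy*q[1]/q[2]+cy])
E
python3 - <<'E'
from h import *
np.set_printoptions(precision=1,suppress=True)
for c in("top","scene"):
    C=cam(c)
    for n,z in(("mixer",62),("lever_knob",120),("hub_mouth",98),("head_grip",90),("rack",62),("tube_center",90),("bottle",125),("beaker",85),("tipbox",46)):
        r=manip.trace(c,n)
        for q in r[:2]: print(c,n,round(q["conf"],2),np.array(q["uv"]),atz(C,q["uv"],z),q["pixels"].sum())
E
```

```text
top mixer 0.66 [362.3 227.6] [ 544.6 -151.8   62. ] 8630
top lever_knob 0.68 [361.9 264.5] [ 479.4 -134.5  120. ] 160
top hub_mouth 0.6 [369.9 205. ] [ 584.8 -157.7   98. ] 496
top head_grip 0.76 [185.4 226.8] [544.5 180.2  90. ] 545
top rack 0.57 [157.4 214.7] [568.2 240.7  62. ] 2941
top tube_center 0.97 [128.  231.9] [534.8 285.7  90. ] 439
top bottle 0.62 [363.1 225.9] [ 545.9 -137.2  125. ] 8632
top bottle 0.56 [309.9 118.5] [738.9 -47.  125. ] 962
top beaker 0.94 [230.4 122.6] [743.6 100.4  85. ] 1111
top tipbox 0.62 [276.  275.1] [453.6  12.4  46. ] 1604
scene mixer 0.84 [198.2 180.9] [ 587.9 -131.    62. ] 4147
scene mixer 0.7 [186.9 172.2] [ 565.5 -175.7   62. ] 404
scene hub_mouth 0.77 [186.9 171.6] [ 609.1 -146.4   98. ] 309
scene head_grip 0.94 [325.2 194.5] [558.5 178.9  90. ] 489
scene rack 0.76 [348.  227.6] [616.7 250.   62. ] 2642
scene tube_center 0.87 [373.  204.7] [553.9 285.5  90. ] 405
scene tube_center 0.46 [186.9 167.2] [ 582.1 -163.    90. ] 368
scene bottle 0.92 [189.6 238.3] [840.5  -2.3 125. ] 1308
scene beaker 0.76 [260.4 246.9] [769.5 112.7  85. ] 1369
scene tipbox 0.84 [271.4 182.1] [501.7  25.7  46. ] 900
```

```bash
python3 - <<'E'
import cv2,numpy as np
t=cv2.imread("pics/top0.png");s=cv2.imread("pics/scene0.png")
f=lambda a:cv2.resize(a,(400,300),interpolation=cv2.INTER_CUBIC)
g=lambda a:np.clip(a.astype(float)*1.5,0,255).astype(np.uint8)
# top mixer x 310-430 (120) y 180-280 wait 160x120
o=np.vstack([np.hstack([f(t[165:285,290:450]),f(t[165:285,90:250])]),np.hstack([f(s[120:216,132:260]),f(g(s[160:256,290:418]))])])
cv2.imwrite("pics/crop1.png",o)
E
```

```text
(no output)
```

View pics/crop1.png

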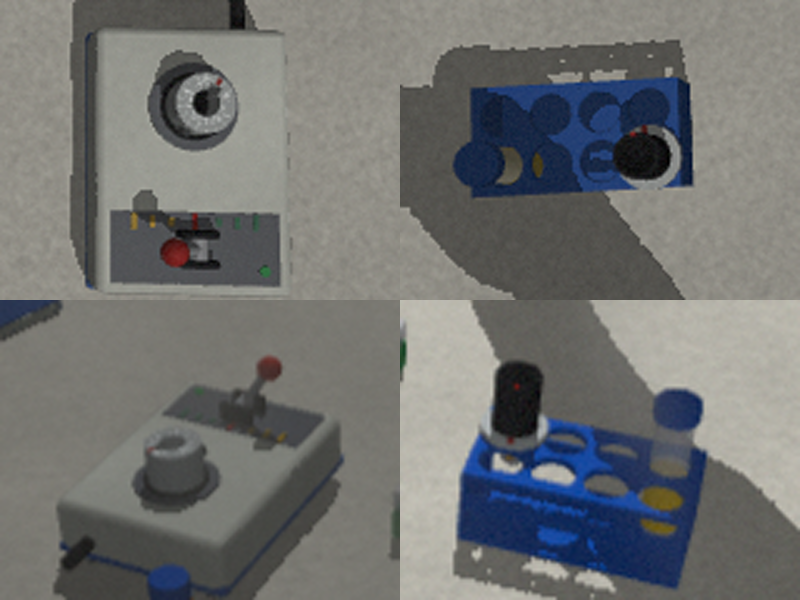

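```bash
python3 -m creep '[{"dr":[0,0,0],"xyz":[-45,-29,-6],"claw":0},{"dr":[0,0,0],"xyz":[-49,-32,-6],"claw":0},{"dr":[0,0,0],"xyz":[-49,-32,-6],"claw":0},{"dr":[0,0,0],"xyz":[-49,-32,-6],"claw":0},{"dr":[0,0,0],"xyz":[-49,-32,-6],"claw":0},{"dr":[0,0,0],"xyz":[-49,-32,-6],"claw":0},{"dr":[0,0,0],"xyz":[-49,-32,-6],"claw":0},{"dr":[0,0,0],"xyz":[-49,-32,-6],"claw":0},{"dr":[0,0,0],"xyz":[-49,-32,-6],"claw":0},{"dr":[0,0,0],"xyz":[0,0,0],"claw":0},{"dr":[0,0,0],"xyz":[0,0,0],"claw":0}]' 30; python3 - <<'E'
from h import *
np.set_printoptions(precision=2,suppress=True)
C=cam("wrist");im=manip.read_camera("wrist");cv2.imwrite("pics/w1.png",im[:,:,::-1])
s=manip.sense();print(s["clock"],s["tcp_pos"],R.from_quat(s["tool_rot"]).as_matrix()[:,1],s["joint_pos"])
for n,z in(("head_grip",90),("tube_center",90),("rack",62)):
    for q in manip.trace("wrist",n)[:2]: print(n,q["conf"],q["uv"],atz(C,q["uv"],z))
E
```

```text
clock: 2.42
tcp_pos: [514.0, 205.5, 299.1]
tool_rot: [0.141, 0.99, 0.0, -0.0]
wrist_force: [-0.2, 0.7, 0.3]
opening: 1.0
grasp_force: 0.0
2.475 [513.52 206.26 299.07] [0.28 0.96 0.  ] [-0.67  0.24  0.25  1.71 -0.07  1.19  0.89]
head_grip 0.86 [243.0, 194.9] [537.63 183.56  90.  ]
tube_center 0.79 [339.9, 167.1] [536.96 295.74  90.  ]
rack 0.91 [294.7, 186.9] [553.17 243.46  62.  ]
```

View pics/w1.png

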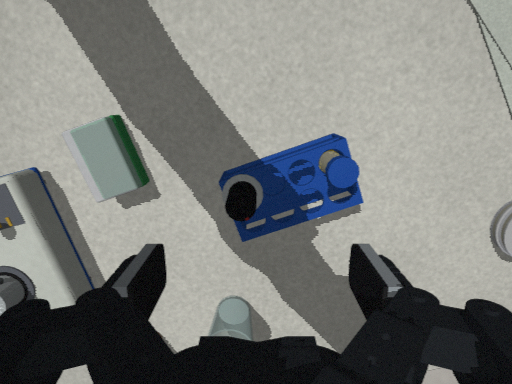

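```bash
python3 -m creep '[{"dr":[0,0,0],"xyz":[-17,-50,0],"claw":0},{"dr":[0,0,0],"xyz":[-17,-50,0],"claw":0},{"dr":[0,0,0],"xyz":[-17,-50,0],"claw":0},{"dr":[0,0,0],"xyz":[-17,-50,0],"claw":0},{"dr":[0,0,0],"xyz":[-17,-50,0],"claw":0},{"dr":[0,0,0],"xyz":[-17,-50,0],"claw":0},{"dr":[0,0,10.5],"xyz":[0,0,0],"claw":0},{"dr":[0,0,10.5],"xyz":[0,0,0],"claw":0},{"dr":[0,0,10.5],"xyz":[0,0,0],"claw":0},{"dr":[0,0,10.5],"xyz":[0,0,0],"claw":0},{"dr":[0,0,10.5],"xyz":[0,0,0],"claw":0},{"dr":[0,0,10.5],"xyz":[0,0,0],"claw":0}]'; python3 -m creep '[{"dr":[0,0,10.5],"xyz":[0,0,0],"claw":0},{"dr":[0,0,0],"xyz":[0,0,0],"claw":0},{"dr":[0,0,0],"xyz":[0,0,0],"claw":0}]'; python3 - <<'E'
from h import *
np.set_printoptions(precision=2,suppress=True)
C=cam("wrist");im=manip.read_camera("wrist")
s=manip.sense();print(s["clock"],s["tcp_pos"],R.from_quat(s["tool_rot"]).as_matrix()[:,1],s["joint_pos"])
np.savez("w2.npz",im=im,K=C[0],R=C[1],e=C[2])
for n,z in(("lever_knob",115),("hub_mouth",98),("mixer",62)):
    for q in manip.trace("wrist",n)[:2]: print(n,q["conf"],q["uv"],atz(C,q["uv"],z))
cv2.imwrite("pics/w2.png",cv2.resize(im[40:340,56:456,::-1],None,fx=2,fy=2,interpolation=cv2.INTER_CUBIC))
E
```

```text
clock: 4.12
tcp_pos: [528.9, -110.3, 299.2]
tool_rot: [0.639, 0.77, 0.0, -0.0]
wrist_force: [-0.6, 0.6, 0.1]
opening: 1.003
grasp_force: 0.0
clock: 4.5
tcp_pos: [528.9, -110.8, 299.3]
tool_rot: [0.703, 0.711, 0.0, -0.0]
wrist_force: [-0.7, -0.6, 0.1]
opening: 1.001
grasp_force: 0.0
4.55 [ 528.92 -111.    299.28] [1.   0.01 0.  ] [-0.41  0.24  0.64  1.76 -0.16  1.19  0.29]
lever_knob 0.69 [208.8, 195.0] [ 478.   -132.06  115.  ]
hub_mouth 0.91 [304.4, 214.2] [ 582.29 -158.64   98.  ]
mixer 0.64 [269.7, 197.1] [ 544.39 -149.82   62.  ]
```

View pics/w2.png

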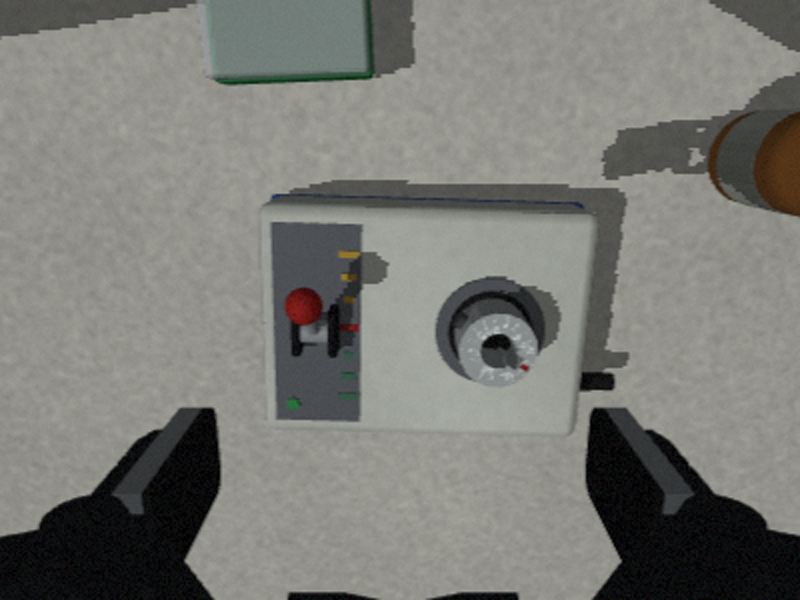

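```bash
python3 - <<'E'
from h import *
from scipy.optimize import least_squares
np.set_printoptions(precision=2,suppress=True)
d=np.load("w2.npz");C=(d["K"],d["R"],d["e"])
f=lambda p:(p[0]/2+56,p[1]/2+40)
for p,z in[((263,205),62),((595,213),62),((575,435),62),((268,430),62),((272,223),64),((362,225),64),((360,421),64),((276,419),64),((348,328),64),((525,368),98),((497,349),98)]: print(p,atz(C,f(p),z))
T=cam("top")
print("top hub",atz(T,(372.4,205.4),98),"S hub",tri([T,C,cam("scene")],[(372.4,205.4),(304.5,214.5),(186.5,164)]))
k=tri([T,C],[(361,265.3),(208.4,193.3)]);print("knob",k)
S=cam("scene");ks=(132+268*.32,120+68*.32);print("knob3",tri([T,C,S],[(361,265.3),(208.4,193.3),ks]))
W=[C,T,S]
for c in W:
  print("reproj knob",proj(c,[478,-132,115]))
E
```

```text
(263, 205) [446.75 -83.99  62.  ]
(595, 213) [641.52 -86.71  62.  ]
(575, 435) [ 642.35 -231.14   62.  ]
(268, 430) [ 442.42 -229.54   62.  ]
(272, 223) [451.92 -94.2   64.  ]
(362, 225) [504.73 -94.85  64.  ]
(360, 421) [ 502.44 -221.5    64.  ]
(276, 419) [ 448.42 -220.62   64.  ]
(348, 328) [ 495.6  -158.58   64.  ]
(525, 368) [ 598.95 -170.31   98.  ]
(497, 349) [ 582.42 -158.99   98.  ]
top hub [ 584.08 -162.19   98.  ] S hub [ 583.29 -160.83   99.69]
knob [ 475.79 -136.5    99.04]
knob3 [ 477.13 -132.79  111.77]
reproj knob [208.8  194.95]
reproj knob [359.76 265.1 ]
reproj knob [217.57 140.86]
```

```bash
python3 -m creep '[{"dr":[0,0,0],"xyz":[-21,-52,20],"claw":0},{"dr":[0,0,0],"xyz":[0,0,50],"claw":0},{"dr":[0,0,0],"xyz":[0,0,50],"claw":0.3},{"dr":[0,0,0],"xyz":[0,0,40],"claw":0.4},{"dr":[0,0,0],"xyz":[0,0,29],"claw":0.5},{"dr":[0,0,0],"xyz":[0,0,0],"claw":1},{"dr":[0,0,0],"xyz":[0,0,0],"claw":1},{"dr":[0,0,0],"xyz":[0,0,0],"claw":1},{"dr":[0,0,0],"xyz":[0,0,0],"claw":1}]' 20;  python3 - <<'E'
from h import *
np.set_printoptions(precision=2,suppress=True)
S=cam("scene");im=manip.read_camera("scene")
cv2.imwrite("pics/s2.png",cv2.resize(im[70:220,132:332,::-1],None,fx=4,fy=4,interpolation=cv2.INTER_CUBIC))
s=manip.sense();print(s)
E
```

```text
clock: 5.82
tcp_pos: [476.8, -133.8, 110.8]
tool_rot: [0.705, 0.709, -0.0, 0.001]
wrist_force: [0.7, -5.4, -12.5]
opening: 0.217
grasp_force: 19.9
{'clock': 5.875, 'joint_pos': array([-0.28,  0.41,  0.58,  2.07, -0.32,  0.75,  0.5 ]), 'joint_vel': array([ 0.,  0., -0., -0.,  0.,  0.,  0.]), 'joint_efforts': array([ -2.63, -50.07,   5.33, -24.18,  -1.1 ,   0.95,  -0.01]), 'tcp_pos': array([ 476.82, -133.8 ,  110.79]), 'tool_rot': array([ 0.71,  0.71, -0.  ,  0.  ]), 'wrist_force': array([  1.11,  -4.86, -12.48]), 'moment': array([-1.15,  0.02,  0.01]), 'grasp_force': 19.85624223947525, 'opening': 0.21460515026955096}
```

```bash
python3 -m creep '[{"dr":[0,0,0],"xyz":[-8.3,0,-3.8],"claw":1},{"dr":[0,0,0],"xyz":[-8.3,0,-2],"claw":1},{"dr":[0,0,0],"xyz":[-8.2,0,-0.6],"claw":1},{"dr":[0,0,0],"xyz":[0,0,0],"claw":1}]';  python3 - <<'E'
from h import *
np.set_printoptions(precision=2,suppress=True)
o=[]
for c,(r,k) in(("scene",(90,150)),("wrist",(150,150)),("top",(190,290))):
    im=manip.read_camera(c);o.append(cv2.resize(im[r:r+105,k:k+140,::-1] if c!="wrist" else im[150:360,116:396,::-1],(400,300),interpolation=cv2.INTER_CUBIC))
    if c!="wrist":
      C=cam(c)
      for q in manip.trace(c,"lever_knob")[:1]: print(c,q["conf"],q["uv"],atz(C,q["uv"],122),"exp",proj(C,[476.5,-157.3,122]))
o.append(o[0]*0)
cv2.imwrite("pics/l1.png",np.vstack([np.hstack(o[:2]),np.hstack(o[2:])]))
s=manip.sense();print(s)
E
```

```text
clock: 6.38
tcp_pos: [476.8, -158.0, 117.8]
tool_rot: [0.705, 0.709, 0.0, -0.0]
wrist_force: [-5.6, 1.0, 5.1]
opening: 0.214
grasp_force: 21.0
scene 0.46 [211.0, 141.8] [ 499.19 -138.97  122.  ] exp [208.84 136.24]
top 0.42 [368.8, 265.2] [ 478.39 -145.87  122.  ] exp [375.47 266.34]
{'clock': 6.625, 'joint_pos': array([-0.24,  0.41,  0.58,  2.05, -0.32,  0.77,  0.54]), 'joint_vel': array([-0.,  0.,  0., -0.,  0.,  0.,  0.]), 'joint_efforts': array([ -0.8 , -44.04,   6.2 , -24.35,  -0.61,  -1.72,  -0.01]), 'tcp_pos': array([ 476.82, -158.03,  117.79]), 'tool_rot': array([ 0.71,  0.71,  0.  , -0.  ]), 'wrist_force': array([-6.01,  0.72,  4.58]), 'moment': array([0.07, 1.19, 0.  ]), 'grasp_force': 20.965097844600677, 'opening': 0.21602836587975455}
```

View pics/l1.png

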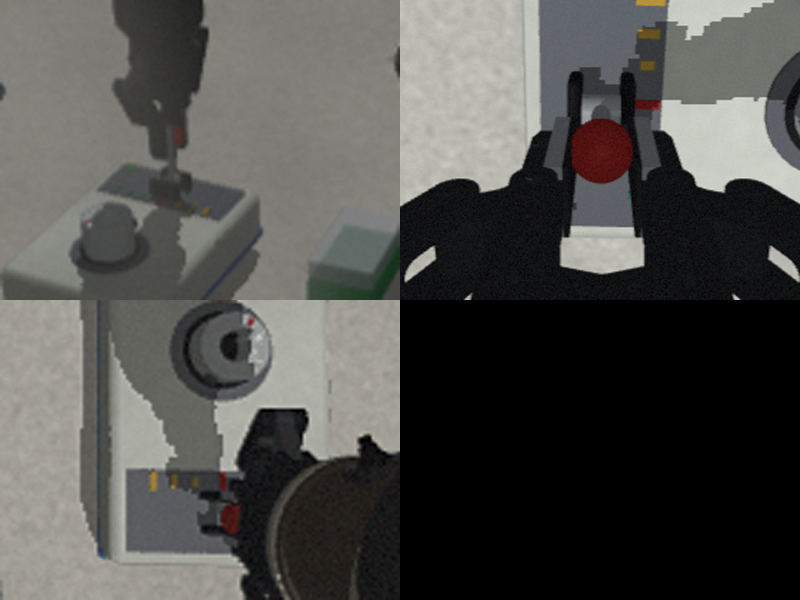

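```bash
python3 - <<'E'
from h import *
print(atz(cam("wrist"),(256.7,255),122))
E
python3 -m creep '[{"dr":[0,0,0],"xyz":[0,0,0],"claw":0.5},{"dr":[0,0,0],"xyz":[0,0,0],"claw":0.4},{"dr":[0,0,0],"xyz":[0,0,0],"claw":0.4},{"dr":[0,0,0],"xyz":[0,0,-30],"claw":0.3},{"dr":[0,0,0],"xyz":[10,0,-50],"claw":0},{"dr":[0,0,0],"xyz":[20,20,-50],"claw":0},{"dr":[0,0,0],"xyz":[20,20,-20],"claw":0},{"dr":[0,0,0],"xyz":[0,0,0],"claw":0},{"dr":[0,0,0],"xyz":[0,0,0],"claw":0}]'; python3 - <<'E'
from h import *
np.set_printoptions(precision=2,suppress=True)
C=cam("wrist");im=manip.read_camera("wrist")
np.savez("w3.npz",im=im,K=C[0],R=C[1],e=C[2])
for n,z in(("lever_knob",122),("hub_mouth",98)):
    for q in manip.trace("wrist",n)[:2]: print(n,q["conf"],q["uv"],atz(C,q["uv"],z))
cv2.imwrite("pics/w3.png",cv2.resize(im[80:280,136:400,::-1],None,fx=3,fy=3,interpolation=cv2.INTER_CUBIC))
for c in("scene","top"):
    im=manip.read_camera(c);C=cam(c)
    for q in manip.trace(c,"lever_knob")[:1]: print(c,q["conf"],q["uv"],atz(C,q["uv"],122))
E
```

```text
[ 476.14115709 -150.49679951  122.        ]
clock: 7.75
tcp_pos: [516.2, -107.7, 266.1]
tool_rot: [0.705, 0.709, -0.0, -0.0]
wrist_force: [0.4, 0.3, 0.4]
opening: 1.002
grasp_force: 0.0
lever_knob 0.8 [214.8, 224.8] [ 476.01 -146.04  122.  ]
hub_mouth 0.96 [319.4, 228.1] [ 579.85 -158.86   98.  ]
```

View pics/w3.png

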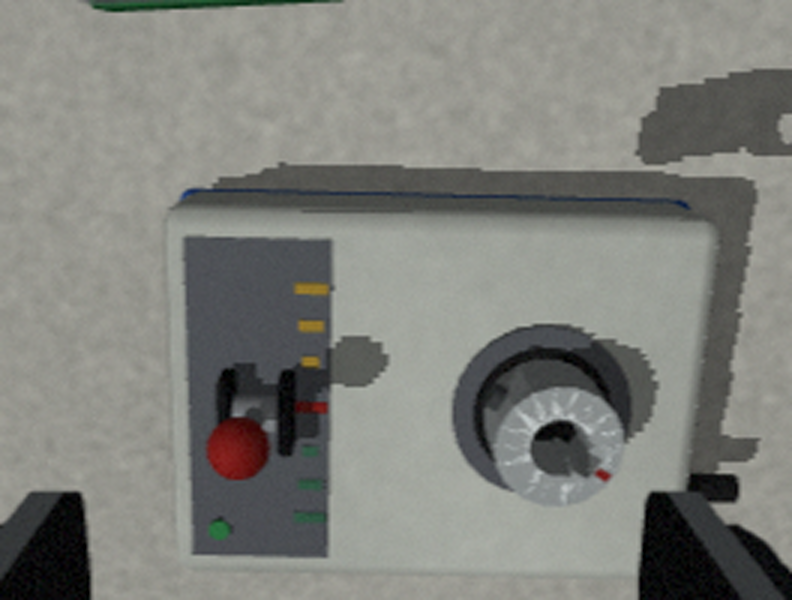

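```bash
python3 - <<'E'
from h import *
np.set_printoptions(precision=2,suppress=True)
d=np.load("w3.npz");C=(d["K"],d["R"],d["e"])
f=lambda p:(p[0]/3+136,p[1]/3+80)
for n,p,z in[("knob",(238,448),122),("hub",(560,446),98),("mark",(603,475),98),("bore",(553,447),98),("red",(312,408),64),("c1",(168,212),62),("c2",(716,225),62),("c4",(178,566),62),("p1",(185,238),64),("p2",(331,240),64),("p3",(327,556),64),("p4",(193,553),64)]: print(n,atz(C,f(p),z))
im=d["im"].astype(int);m=(im[...,0]>90)&(im[...,1]<60)&(im[...,2]<60);
n,l,st,ce=cv2.connectedComponentsWithStats(m.astype(np.uint8))
for s,c in zip(st[1:],ce[1:]):
  if s[4]>5: print(s,c,atz(C,c,122))
for c in("scene","top"):
    cc=cam(c);im=manip.read_camera(c).astype(int);m=(im[...,0]>90)&(im[...,1]<60)&(im[...,2]<60)
    n,l,st,ce=cv2.connectedComponentsWithStats(m.astype(np.uint8))
    for s,q in zip(st[1:],ce[1:]):
      if s[4]>40: print(c,s,q,atz(cc,q,122),"pred",proj(cc,[476.5,-157.3,122]),proj(cc,[476.5,-150,122]))
E
```

```text
knob [ 476.36 -150.64  122.  ]
hub [ 583.25 -159.47   98.  ]
mark [ 598.8  -170.19   98.  ]
bore [ 580.87 -159.85   98.  ]
red [ 496.48 -158.72   64.  ]
c1 [445.66 -85.17  62.  ]
c2 [642.01 -88.88  62.  ]
c4 [ 442.09 -226.94   62.  ]
p1 [451.67 -94.17  64.  ]
p2 [503.96 -94.64  64.  ]
p3 [ 501.76 -221.04   64.  ]
p4 [ 448.76 -220.     64.  ]
[240 214   5   4  14] [242.36 215.43] [ 502.03 -136.53  122.  ]
[205 223  15  17 196] [212.02 231.18] [ 473.16 -152.54  122.  ]
[335 237   4   3   9] [336.56 237.89] [ 591.59 -158.84  122.  ]
```

```bash
python3 -m creep '[{"dr":[0,0,0],"xyz":[-21.5,-20,20],"claw":0},{"dr":[0,0,0],"xyz":[-21.5,-20,20],"claw":0},{"dr":[0,0,0],"xyz":[0,0,40],"claw":0.3},{"dr":[0,0,0],"xyz":[0,0,40],"claw":0.5},{"dr":[0,0,0],"xyz":[0,0,29],"claw":0.6},{"dr":[0,0,0],"xyz":[0,0,0],"claw":0.6},{"dr":[0,0,0],"xyz":[0,0,0],"claw":1},{"dr":[0,0,0],"xyz":[0,0,0],"claw":1},{"dr":[0,0,0],"xyz":[0,0,0],"claw":1}]' 30; python3 - <<'E'
from h import *
C=cam("wrist");im=manip.read_camera("wrist").astype(int);m=(im[...,0]>60)&(im[...,1]<45)&(im[...,2]<45)
n,l,st,ce=cv2.connectedComponentsWithStats(m.astype(np.uint8))
for s,q in zip(st[1:],ce[1:]):
  if s[4]>40: q=s[:2]+s[2:4]/2;print(s,q,atz(C,q,122))
E
```

```text
clock: 9.32
tcp_pos: [476.8, -150.9, 118.5]
tool_rot: [0.705, 0.709, 0.0, -0.0]
wrist_force: [-5.9, -1.7, 4.6]
opening: 0.207
grasp_force: 29.7
[281 230  16   6  57] [289. 233.] [ 490.06397472 -133.14984257  122.        ]
[ 238  246   39   46 1462] [257.5 269. ] [ 476.46388166 -150.7298341   122.        ]
```

```bash
python3 -m creep '[{"dr":[0,0,0],"xyz":[-3.5,0,0],"claw":1},{"dr":[0,0,0],"xyz":[-3.5,0,0],"claw":1},{"dr":[0,0,0],"xyz":[0,0,0],"claw":1},{"dr":[0,0,0],"xyz":[0,0,0],"claw":1}]'; python3 - <<'E'
from h import *
C=cam("wrist");im=manip.read_camera("wrist").astype(int);m=(im[...,0]>60)&(im[...,1]<45)&(im[...,2]<45)
n,l,st,ce=cv2.connectedComponentsWithStats(m.astype(np.uint8))
for s,q in zip(st[1:],ce[1:]):
  if s[4]>40: q=s[:2]+s[2:4]/2;print(s,q,atz(C,q,122),atz(C,q,65))
E
```

```text
clock: 9.88
tcp_pos: [476.8, -156.9, 118.9]
tool_rot: [0.705, 0.709, 0.001, -0.001]
wrist_force: [-7.8, 1.5, 11.2]
opening: 0.21
grasp_force: 30.2
[281 221  17   7 107] [289.5 224.5] [ 490.21638625 -135.28593685  122.        ] [ 496.70801337 -158.10391007   65.        ]
[ 238  247   39   45 1463] [257.5 269.5] [ 476.49845502 -157.13598574  122.        ] [ 476.7471034  -189.89783376   65.        ]
```

```bash
python3 -m creep '[{"dr":[0,0,0],"xyz":[0,0,0],"claw":0.6},{"dr":[0,0,0],"xyz":[0,0,0],"claw":0.5},{"dr":[0,0,0],"xyz":[0,0,0],"claw":0.4},{"dr":[0,0,0],"xyz":[0,0,-30],"claw":0.3},{"dr":[0,0,0],"xyz":[0,0,-50],"claw":0},{"dr":[0,0,0],"xyz":[30,10,-50],"claw":0},{"dr":[0,0,0],"xyz":[20,10,-30],"claw":0},{"dr":[0,0,0],"xyz":[0,0,0],"claw":0},{"dr":[0,0,0],"xyz":[0,0,0],"claw":0}]'; python3 - <<'E'
from h import *
np.set_printoptions(precision=2,suppress=True)
C=cam("wrist");im=manip.read_camera("wrist")
np.savez("w4.npz",im=im,K=C[0],R=C[1],e=C[2])
im=im.astype(int);m=(im[...,0]>60)&(im[...,1]<45)&(im[...,2]<45)
n,l,st,ce=cv2.connectedComponentsWithStats(m.astype(np.uint8))
for s,q in zip(st[1:],ce[1:]):
  if s[4]>8: q=s[:2]+s[2:4]/2-.5;print(s,q,atz(C,q,122),atz(C,q,64),atz(C,q,98))
E
```

```text
clock: 11.05
tcp_pos: [496.3, -107.8, 277.0]
tool_rot: [0.705, 0.709, -0.0, -0.0]
wrist_force: [0.3, -0.7, -0.2]
opening: 0.998
grasp_force: 0.0
[474  99  38  52 392] [492.5 124.5] [705.54 -53.26 122.  ] [748.54 -56.84  64.  ] [723.33 -54.74  98.  ]
[444 111   8  28  86] [447.5 124.5] [665.4  -53.45 122.  ] [700.18 -57.07  64.  ] [679.79 -54.95  98.  ]
[253 211   9   3  23] [257. 212.] [ 495.78 -137.07  122.  ] [ 495.82 -157.81   64.  ] [ 495.79 -145.65   98.  ]
[227 222  20  19 272] [236.5 231. ] [ 475.69 -156.99  122.  ] [ 471.61 -181.82   64.  ] [ 474.   -167.27   98.  ]
```

```bash
python3 -m creep '[{"dr":[0,0,0],"xyz":[50,7,0],"claw":0},{"dr":[0,0,0],"xyz":[50,7,0],"claw":0},{"dr":[0,0,0],"xyz":[50,7,0],"claw":0},{"dr":[0,0,0],"xyz":[50,7,8],"claw":0},{"dr":[0,0,0],"xyz":[50,7,8],"claw":0},{"dr":[0,0,0],"xyz":[50,7,8],"claw":0},{"dr":[0,0,0],"xyz":[0,0,0],"claw":0},{"dr":[0,0,0],"xyz":[0,0,0],"claw":0}]'; python3 - <<'E'
from h import *
np.set_printoptions(precision=2,suppress=True)
C=cam("wrist");im=manip.read_camera("wrist")
np.savez("w5.npz",im=im,K=C[0],R=C[1],e=C[2])
q=manip.trace("wrist","head_grip")[0];print(q["conf"],q["uv"],atz(C,q["uv"],90),manip.sense()["tcp_pos"])
u,v=np.array(q["uv"]).astype(int);u=max(u,100);v=max(v,75);print(u,v)
cv2.imwrite("pics/w5.png",cv2.resize(im[v-75:v+75,u-100:u+100,::-1],None,fx=4,fy=4,interpolation=cv2.INTER_CUBIC))
E
```

```text
clock: 12.1
tcp_pos: [536.8, 191.2, 252.5]
tool_rot: [0.705, 0.709, -0.001, 0.0]
wrist_force: [0.1, -0.5, 1.1]
opening: 0.999
grasp_force: 0.0
0.98 [265.2, 186.1] [543.96 185.52  90.  ] [537.16 190.65 253.41]
265 186
```

View pics/w5.png

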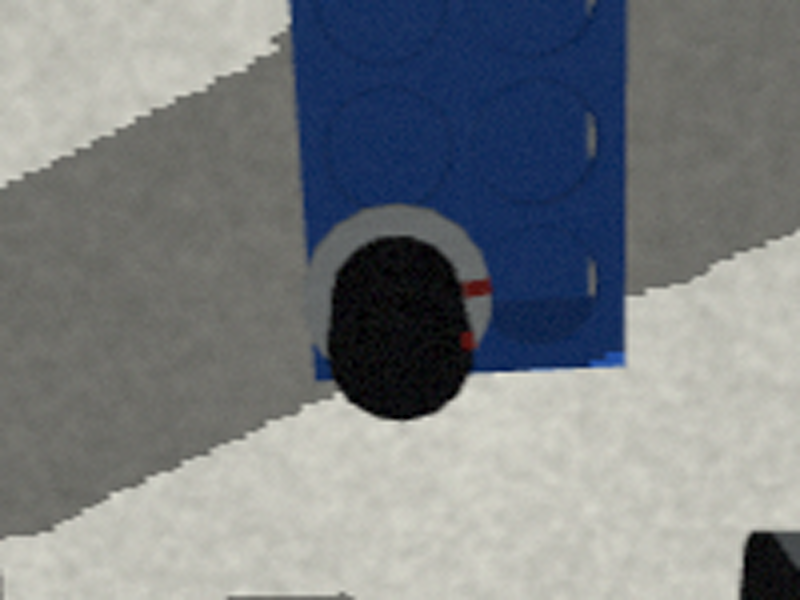

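```bash
python3 - <<'E'
from h import *
np.set_printoptions(precision=2,suppress=True)
d=np.load("w5.npz");C=(d["K"],d["R"],d["e"]);f=lambda p:(p[0]/4+165,p[1]/4+111)
P={n:atz(C,f(p),z)for n,p,z in[("fl",(400,297),68),("flT",(400,204),68),("flL",(308,297),68),("flR",(491,297),68),("flm",(476,288),68),("ct",(401,348),112),("ctm",(467,340),112),("ctB",(401,420),112)]}
for k in P:print(k,P[k])
for a,b in(("fl","flm"),("ct","ctm")): v=P[b]-P[a];print(np.degrees(np.arctan2(v[1],v[0])),np.hypot(*v[:2]))
# keyway: show hub polar profile of darkness from w4
d=np.load("w4.npz");C=(d["K"],d["R"],d["e"]);g=d["im"].astype(int)
h=np.array([583,-159.4,98]);
for r in(12.5,13.5,14.5):
  row=[]
  for a in range(-80,20,5):
    u=proj(C,h+r*np.array([np.cos(np.radians(a)),np.sin(np.radians(a)),0]));row.append(g[int(round(u[1])),int(round(u[0]))].sum()//3)
  print(r,row)
for a in range(-80,20,5):
    u=proj(C,h+19*np.array([np.cos(np.radians(a)),np.sin(np.radians(a)),0]));p=g[int(round(u[1])),int(round(u[0]))];print(a,p[0]-p[1],end="; ")
E
```

```text
fl [544.33 180.54  68.  ]
flT [544.07 205.05  68.  ]
flL [520.37 180.45  68.  ]
flR [568.01 180.63  68.  ]
flm [564.04 183.03  68.  ]
ct [543.55 180.27 112.  ]
ctm [558.44 182.22 112.  ]
ctB [543.73 162.91 112.  ]
7.213037955251305 19.87344622268661
7.4652826238273 15.01783640746189
12.5 [np.int64(137), np.int64(133), np.int64(132), np.int64(135), np.int64(136), np.int64(129), np.int64(64), np.int64(70), np.int64(70), np.int64(72), np.int64(86), np.int64(87), np.int64(97), np.int64(124), np.int64(137), np.int64(135), np.int64(140), np.int64(146), np.int64(144), np.int64(154)]
13.5 [np.int64(136), np.int64(140), np.int64(146), np.int64(137), np.int64(138), np.int64(104), np.int64(104), np.int64(59), np.int64(84), np.int64(89), np.int64(96), np.int64(91), np.int64(89), np.int64(115), np.int64(137), np.int64(160), np.int64(153), np.int64(169), np.int64(159), np.int64(163)]
14.5 [np.int64(165), np.int64(174), np.int64(146), np.int64(146), np.int64(154), np.int64(136), np.int64(71), np.int64(91), np.int64(94), np.int64(106), np.int64(96), np.int64(100), np.int64(107), np.int64(131), np.int64(136), np.int64(173), np.int64(158), np.int64(179), np.int64(145), np.int64(140)]
-80 -6; -75 -7; -70 -6; -65 -6; -60 -6; -55 -5; -50 -2; -45 -4; -40 32; -35 83; -30 37; -25 -4; -20 -6; -15 -4; -10 -3; -5 -5; 0 -6; 5 -4; 10 -7; 15 -5;
```

```bash
python3 -m creep '[{"dr":[0,0,0],"xyz":[-10.4,6.8,30],"claw":0},{"dr":[0,0,0],"xyz":[0,0,45],"claw":0},{"dr":[0,0,0],"xyz":[0,0,45],"claw":0.2},{"dr":[0,0,0],"xyz":[0,0,30],"claw":0.3},{"dr":[0,0,0],"xyz":[0,0,15],"claw":0.4},{"dr":[0,0,0],"xyz":[0,0,0],"claw":0.4},{"dr":[0,0,0],"xyz":[0,0,0],"claw":1},{"dr":[0,0,0],"xyz":[0,0,0],"claw":1},{"dr":[0,0,0],"xyz":[0,0,0],"claw":1},{"dr":[0,0,0],"xyz":[0,0,0],"claw":1}]' 60
```

```text
clock: 13.45
tcp_pos: [544.9, 182.5, 90.2]
tool_rot: [0.705, 0.709, 0.001, 0.0]
wrist_force: [0.7, -2.1, 6.6]
opening: 0.384
grasp_force: 60.0
```

```bash
python3 -m creep '[{"dr":[0,0,0],"xyz":[0,0,-15],"claw":1},{"dr":[0,0,0],"xyz":[0,0,-35],"claw":1},{"dr":[0,0,0],"xyz":[0,0,-40],"claw":1},{"dr":[0,0,0],"xyz":[0,0,-35],"claw":1},{"dr":[0,0,0],"xyz":[0,0,0],"claw":1},{"dr":[0,0,0],"xyz":[0,0,0],"claw":1}]'; python3 - <<'E'
from h import *
C=cam("wrist");im=manip.read_camera("wrist")
np.savez("w6.npz",im=im,K=C[0],R=C[1],e=C[2])
s=manip.sense();print(s["tcp_pos"],s["tool_rot"],s["joint_pos"])
cv2.imwrite("pics/w6.png",cv2.resize(im[170:370,124:390,::-1],None,fx=3,fy=3,interpolation=cv2.INTER_CUBIC))
E
```

```text
clock: 14.2
tcp_pos: [543.3, 182.6, 213.6]
tool_rot: [0.705, 0.709, -0.0, -0.0]
wrist_force: [-0.8, -0.6, -2.5]
opening: 0.382
grasp_force: 59.8
[543.03687541 182.40654925 212.9293111 ] [ 7.04818383e-01  7.09387358e-01 -6.95024194e-04 -3.73825778e-04] [-0.79672186  0.37821538  0.50874254  1.78999757 -0.21151714  1.02918604
 -0.20154965]
```

View pics/w6.png

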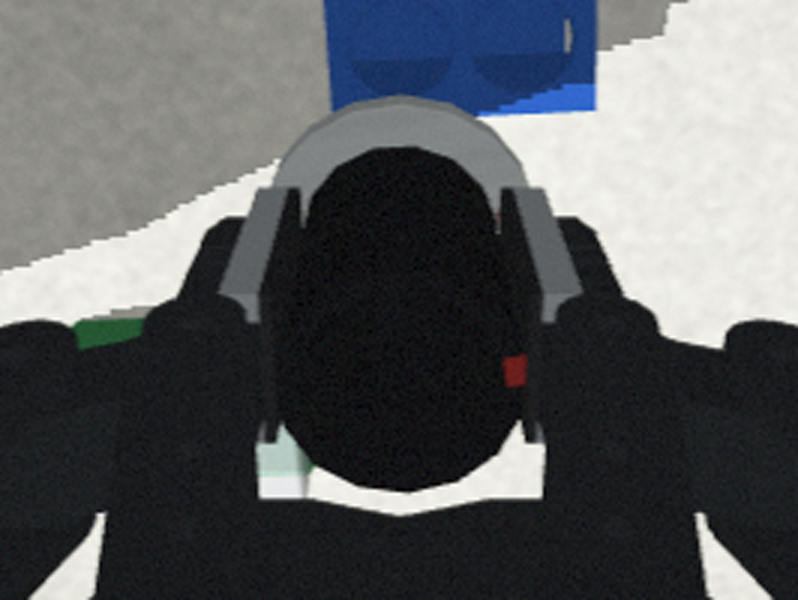

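```bash
python3 - <<'E'
from h import *
np.set_printoptions(precision=2,suppress=True)
d=np.load("w6.npz");C=(d["K"],d["R"],d["e"]);f=lambda p:(p[0]/3+124,p[1]/3+170)
t=np.array([543.04,182.41,212.93])
for n,p,dz,o in[("cupB",(403,490),22,17),("flbot",(403,96),-28,-25),("fltop",(403,107),-22,-25),("cupNearBottom",(403,147),-22,-17),("mark",(515,370),22,0)]:
    q=atz(C,f(p),t[2]+dz)-t;print(n,q+[0,o,0])
E
```

```text
cupB [ 0.38 -2.04 22.  ]
flbot [  0.3  -3.3 -28. ]
fltop [  0.28  -3.34 -22.  ]
cupNearBottom [  0.32  -2.62 -22.  ]
mark [15.01 -0.04 22.  ]
```

```bash
python3 -m creep '[{"dr":[0,0,0],"xyz":[-40,4.9,0],"claw":1},{"dr":[0,0,0],"xyz":[-50,6,0],"claw":1},{"dr":[0,0,0],"xyz":[-50,6,0],"claw":1},{"dr":[0,0,0],"xyz":[-50,6,0],"claw":1},{"dr":[0,0,0],"xyz":[-50,6,0],"claw":1},{"dr":[0,0,0],"xyz":[-50,6,0],"claw":1},{"dr":[0,0,0],"xyz":[-50,5,0],"claw":1},{"dr":[0,0,10.7],"xyz":[0,0,0],"claw":1},{"dr":[0,0,10.7],"xyz":[0,0,0],"claw":1},{"dr":[0,0,10.7],"xyz":[0,0,0],"claw":1},{"dr":[0,0,10.7],"xyz":[0,0,0],"claw":1},{"dr":[0,0,0],"xyz":[0,0,0],"claw":1}]';python3 -m creep '[{"dr":[0,0,0],"xyz":[0,0,0],"claw":1},{"dr":[0,0,0],"xyz":[0,0,0],"claw":1}]'; python3 - <<'E'
from h import *
np.set_printoptions(precision=2,suppress=True)
s=manip.sense();Rt=R.from_quat(s["tool_rot"]).as_matrix();print(s["tcp_pos"],Rt[:,:2],s["wrist_force"])
h=s["tcp_pos"]+Rt@[-2.5,.3,0];print("head",h,"correction tool",Rt.T@(np.array([583.2,-159.4,h[2]])-h), "yaw",np.degrees(np.arctan2(Rt[1,1],Rt[0,1])))
C=cam("wrist");im=manip.read_camera("wrist");np.savez("w7.npz",im=im,K=C[0],R=C[1],e=C[2])
T=manip.read_camera("top");S=manip.read_camera("scene")
f=lambda a:cv2.resize(a[:,:,::-1],(400,300),interpolation=cv2.INTER_CUBIC)
cv2.imwrite("pics/h1.png",np.vstack([np.hstack([f(S[80:200,120:280]),f(T[150:270,290:450])]),np.hstack([f(im[150:360,116:396]),f(im)])]))
E
```

```text
clock: 15.75
tcp_pos: [585.3, -157.0, 212.3]
tool_rot: [0.915, 0.404, -0.001, -0.0]
wrist_force: [-0.9, 0.5, -1.7]
opening: 0.386
grasp_force: 59.8
clock: 16.0
tcp_pos: [585.7, -157.3, 213.5]
tool_rot: [0.915, 0.404, -0.0, -0.0]
wrist_force: [0.1, -0.1, -1.6]
opening: 0.384
grasp_force: 59.8
[ 585.72 -157.29  213.46] [[ 0.67  0.74]
 [ 0.74 -0.67]
 [-0.   -0.  ]] [ 0.1  -0.1  -1.62]
head [ 584.26 -159.34  213.46] correction tool [-0.76 -0.75  0.  ] yaw -42.318155099873415
```

View pics/h1.png

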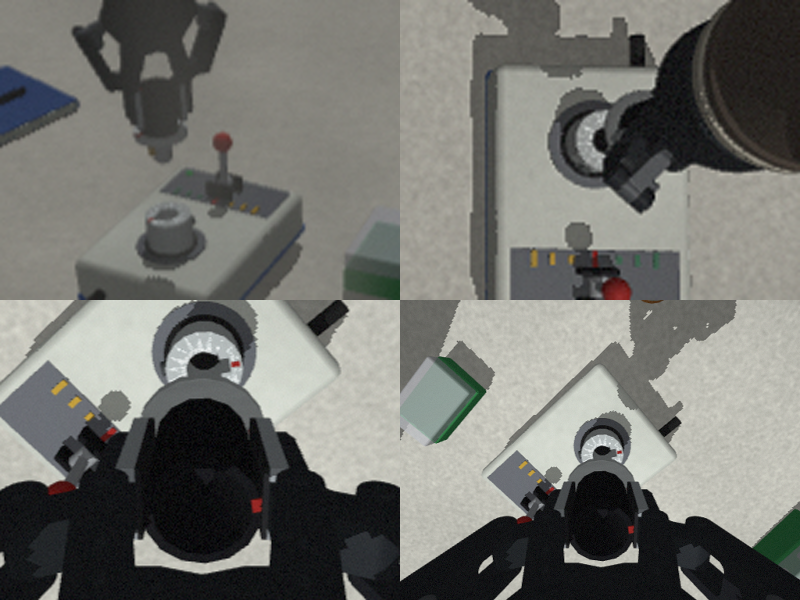

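```bash
python3 -m creep '[{"dr":[0,0,0],"xyz":[-0.7,-0.7,15],"claw":1},{"dr":[0,0,0],"xyz":[0,0,25],"claw":1},{"dr":[0,0,0],"xyz":[0,0,15],"claw":1},{"dr":[0,0,0],"xyz":[0,0,4],"claw":1},{"dr":[0,0,0],"xyz":[0,0,2],"claw":1},{"dr":[0,0,0],"xyz":[0,0,2],"claw":1},{"dr":[0,0,0],"xyz":[0,0,0],"claw":1}]';python3 -m creep '[{"dr":[0,0,0],"xyz":[0,0,1.5],"claw":1},{"dr":[0,0,0],"xyz":[0,0,1.5],"claw":1},{"dr":[0,0,0],"xyz":[0,0,0],"claw":1}]'
```

```text
clock: 17.02
tcp_pos: [585.1, -157.4, 151.0]
tool_rot: [0.915, 0.403, 0.0, 0.0]
wrist_force: [0.1, -0.1, -2.3]
opening: 0.383
grasp_force: 59.8
clock: 17.4
tcp_pos: [585.2, -157.6, 147.8]
tool_rot: [0.915, 0.403, 0.0, 0.0]
wrist_force: [0.2, -0.9, -2.2]
opening: 0.384
grasp_force: 59.7
```

No side force: the pilot is entering freely. Continuing slowly through the key height.

```bash
python3 -m creep '[{"dr":[0,0,0],"xyz":[0,0,1.5],"claw":1},{"dr":[0,0,0],"xyz":[0,0,1.5],"claw":1},{"dr":[0,0,0],"xyz":[0,0,0],"claw":1}]'; python3 -m creep '[{"dr":[0,0,0],"xyz":[0,0,1],"claw":1},{"dr":[0,0,0],"xyz":[0,0,1],"claw":1},{"dr":[0,0,0],"xyz":[0,0,0],"claw":1}]'
```

```text
clock: 17.77
tcp_pos: [585.1, -157.6, 144.7]
tool_rot: [0.915, 0.403, 0.0, 0.0]
wrist_force: [2.6, -1.8, -0.8]
opening: 0.384
grasp_force: 59.7
clock: 18.15
tcp_pos: [585.1, -157.6, 142.7]
tool_rot: [0.915, 0.403, 0.0, 0.0]
wrist_force: [2.6, -2.5, -1.2]
opening: 0.379
grasp_force: 59.8
```

```bash
python3 -m creep '[{"dr":[0,0,0],"xyz":[0,0.4,1],"claw":1},{"dr":[0,0,0],"xyz":[0,0,1],"claw":1},{"dr":[0,0,0],"xyz":[0,0,0],"claw":1}]'; python3 -m creep '[{"dr":[0,0,0],"xyz":[0,0,1],"claw":1},{"dr":[0,0,0],"xyz":[0,0,1],"claw":1},{"dr":[0,0,0],"xyz":[0,0,0],"claw":1}]'
```

```text
clock: 18.52
tcp_pos: [585.2, -157.6, 140.6]
tool_rot: [0.915, 0.403, -0.0, -0.0]
wrist_force: [1.4, -2.6, -0.9]
opening: 0.384
grasp_force: 59.8
clock: 18.9
tcp_pos: [585.2, -157.6, 138.6]
tool_rot: [0.915, 0.403, -0.0, -0.0]
wrist_force: [2.0, -1.5, -0.4]
opening: 0.382
grasp_force: 59.8
```

```bash
python3 -m creep '[{"dr":[0,0,0],"xyz":[0,0.3,1.5],"claw":1},{"dr":[0,0,0],"xyz":[0,0,1.5],"claw":1},{"dr":[0,0,0],"xyz":[0,0,0],"claw":1}]'; python3 -m creep '[{"dr":[0,0,0],"xyz":[0,0,1.5],"claw":1},{"dr":[0,0,0],"xyz":[0,0,1.5],"claw":1},{"dr":[0,0,0],"xyz":[0,0,0],"claw":1}]';python3 -m creep '[{"dr":[0,0,0],"xyz":[0,0,1],"claw":1},{"dr":[0,0,0],"xyz":[0,0,1],"claw":1},{"dr":[0,0,0],"xyz":[0,0,0],"claw":1}]'
```

```text
clock: 19.27
tcp_pos: [585.2, -157.7, 135.4]
tool_rot: [0.915, 0.403, -0.0, -0.0]
wrist_force: [1.6, -1.2, -2.7]
opening: 0.382
grasp_force: 59.8
clock: 19.65
tcp_pos: [585.3, -157.7, 132.4]
tool_rot: [0.915, 0.403, -0.0, -0.0]
wrist_force: [1.0, -1.6, -2.3]
opening: 0.384
grasp_force: 59.8
clock: 20.02
tcp_pos: [585.3, -157.8, 130.5]
tool_rot: [0.915, 0.403, -0.0, -0.0]
wrist_force: [1.7, -0.9, -3.3]
opening: 0.382
grasp_force: 59.8
```

```bash
for i in 1 2 ; do python3 -m creep '[{"dr":[0,0,0],"xyz":[0,0,1],"claw":1},{"dr":[0,0,0],"xyz":[0,0,0.8],"claw":1},{"dr":[0,0,0],"xyz":[0,0,0],"claw":1}]' | egrep 'tcp|force'; done; python3 -m creep '[{"dr":[0,0,0],"xyz":[0,0,0.5],"claw":1},{"dr":[0,0,0],"xyz":[0,0,0.5],"claw":1},{"dr":[0,0,0],"xyz":[0,0,0],"claw":1}]'
```

```text
tcp_pos: [585.3, -157.7, 128.8]
wrist_force: [1.1, -1.0, -2.1]
grasp_force: 59.8
tcp_pos: [585.3, -157.8, 126.9]
wrist_force: [0.9, 0.2, -3.6]
grasp_force: 59.8
clock: 21.15
tcp_pos: [585.4, -157.8, 126.2]
tool_rot: [0.915, 0.403, 0.0, -0.0]
wrist_force: [0.1, -0.4, 0.3]
opening: 0.379
grasp_force: 59.8
```

```bash
for i in 1 2 3 4 ; do python3 -m creep '[{"dr":[0,0,0],"xyz":[0,0,0.5],"claw":1},{"dr":[0,0,0],"xyz":[0,0,0.5],"claw":1},{"dr":[0,0,0],"xyz":[0,0,0],"claw":1}]' | egrep 'tcp|wrist'; done
```

```text
tcp_pos: [585.4, -157.8, 125.2]
wrist_force: [-0.0, 0.3, 2.1]
tcp_pos: [585.4, -157.8, 124.2]
wrist_force: [-0.4, 0.5, 4.4]
tcp_pos: [585.5, -157.9, 123.2]
wrist_force: [-1.2, -0.4, 5.2]
tcp_pos: [585.5, -157.8, 122.3]
wrist_force: [-0.8, 0.3, 7.0]
```

```bash
for i in 1 2 ; do python3 -m creep '[{"dr":[0,0,0],"xyz":[0,0,0.6],"claw":1},{"dr":[0,0,0],"xyz":[0,0,0],"claw":1},{"dr":[0,0,0],"xyz":[0,0,0],"claw":1}]' | egrep 'tcp|wrist'; done
python3 - <<'E'
from h import *
S=manip.read_camera("scene");T=manip.read_camera("top");W=manip.read_camera("wrist")
for c in("scene","top"):
    C=cam(c)
    for n in("lever_knob","bottle","beaker","tipbox","tube_center"):
        print(c,n,[(round(q["conf"],2),np.round(q["uv"],1)) for q in manip.trace(c,n)[:1]])
print(proj(cam("scene"),[476.5,-157.3,122]))
f=lambda a:cv2.resize(a[:,:,::-1],(400,300),interpolation=cv2.INTER_CUBIC)
cv2.imwrite("pics/f1.png",np.vstack([np.hstack([f(S[90:195,130:270]),f(S)]),np.hstack([f(W[150:360,116:396]),f(T)])]))
E
```

```text
tcp_pos: [585.5, -157.8, 121.9]
wrist_force: [-0.8, 1.2, 6.9]
tcp_pos: [585.5, -157.8, 121.3]
wrist_force: [-1.3, 0.9, 8.1]
scene lever_knob [(0.38, array([212.1, 143.5]))]
scene bottle []
scene beaker [(0.61, array([260.3, 248.5]))]
scene tipbox [(0.75, array([273.6, 181.3]))]
scene tube_center [(0.67, array([374.9, 201.5]))]
top lever_knob [(0.67, array([376.2, 267.2]))]
top bottle [(0.61, array([309.4, 118.4]))]
top beaker [(0.92, array([232. , 123.4]))]
top tipbox [(0.76, array([275.9, 272.9]))]
top tube_center [(0.68, array([128.8, 231.1]))]
[208.83691309 136.23705128]
```

View pics/f1.png

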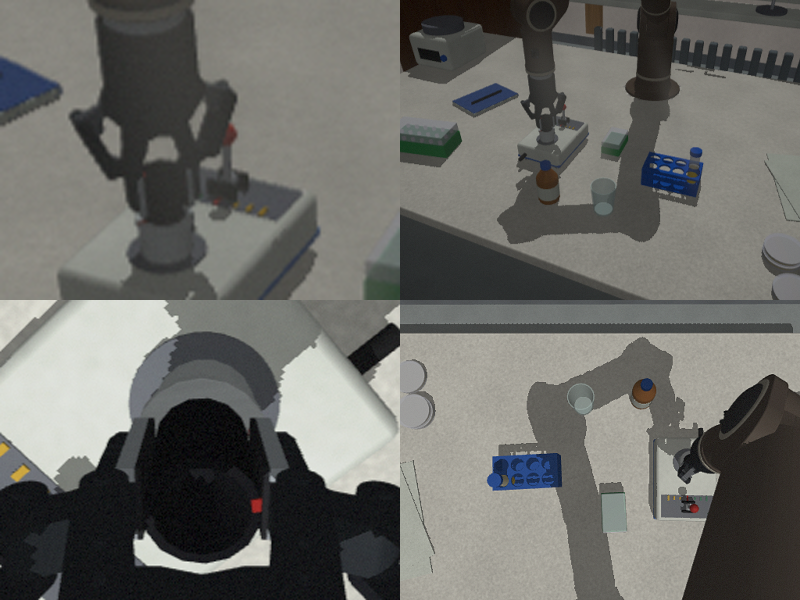

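```bash
python3 -m creep '[{"dr":[0,0,0],"xyz":[0,0,0.6],"claw":1},{"dr":[0,0,0],"xyz":[0,0,0],"claw":1},{"dr":[0,0,0],"xyz":[0,0,0],"claw":1},{"dr":[0,0,0],"xyz":[0,0,0],"claw":1}]'
python3 -c "
from rig import manip
print(manip.sense()['wrist_force']);print(manip.finish_job())"
```

```text
clock: 24.55
tcp_pos: [585.5, -157.9, 121.1]
tool_rot: [0.915, 0.403, 0.0, -0.0]
wrist_force: [-2.7, 1.3, 10.6]
opening: 0.388
grasp_force: 61.3
[-2.72283717  1.31905144 10.55422743]
the job is handed in; nothing more can be done
None
```

The job is handed in at 24.6 s: the lever stands within about 0.5 mm of the red mark, and the head's flange is seated on the hub. The key slipped in at the angle measured from the images, with no turning search. The head is still gripped at about 60 N and pressed down at about 10 N, with the hub about 5 mm down on its spring; the pictures show no bystander moved.

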